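# Lock the sample turntable for transport

## Task

Lock the sample turntable: turn its rotor by the upright black post until the hole in the rotor's lug lies over the hole in the foot's tongue, then push the long locking pin down through both holes until its collar rests on the lug, and let go. Leave the short pin in its stand.

Things in the scene. Friction and masses are not known exactly. Their poses are not given: they have to be found in the camera images.
- turntable_base: Fixed foot of the turntable: grey disc 132 mm across, 30 mm thick, with a tongue 60 mm wide to its -x side (towards the robot) that ends 115 mm from the middle. Origin: on the rotor's vertical axis, at table height; z up. It stands on the right of the work area, turned by up to 20 degrees.
- base_hole (a point): Centre of the mouth of the 28 mm through hole in the foot's tongue: 85 mm from the rotor axis along the foot's own -x, at the tongue's top face, 30 mm above the table.
- rotor (a joint): Angle of the rotor about its vertical axis (rad), positive counter-clockwise seen from above, range -0.7 to 1.4. At 0 the two holes are exactly in line. It starts counter-clockwise of that, between 0.65 and 1.2; light friction (about 1.3 N at the post) holds it where it is left.
- rotor_hole (a point): Centre of the mouth of the 28 mm through hole in the rotor's lug (a 50 mm wide tongue on the aluminium rotor disc of 116 mm diameter), 85 mm from the axis. The lug is 14 mm thick, its underside 40 mm and its top 54 mm above the table, so 10 mm clear above the foot.
- rotor_post (a point): Grip point of the black upright round post by which the rotor is turned: post 18 mm in diameter (20 mm at its rounded end), standing on the rotor disc 38 mm from its axis, opposite the lug, from 54 to 106 mm above the table. This point is on the post's axis, 90 mm above the table.
- long_pin: Loose locking pin, the longer of two upright in the stand (knob top 92 mm above the table, 28 mm of shank showing): steel shank 14 mm across, 48 mm long, tapered nose (9 mm flat end), collar 44 mm across, 6 mm thick, then black round knob 28 mm across, 28 mm high; 82 mm in all, 0.12 kg. Origin: end of the nose; z up the pin; knob middle 68 mm up. Fully home, the nose is 6 mm above the table.
- short_pin: Loose pin with the same knob, collar and 14 mm shank, but the shank only 24 mm long: too short to reach the foot's hole. Stays in the stand; its knob ends 68 mm above the table. Origin: centre of the nose's end, z up the pin.
- pin_stand: Fixed white block 150 x 50 x 30 mm, long side along its x (away from the robot), with two upright holes 15.5 mm wide and 20 mm deep, 45 mm either side of its middle on the x axis; either pin may stand in either hole. Origin: centre of the underside on the table. To take a pin, lift it straight up over 20 mm. A tall fixed bottle stands some 80 mm to its left (+y).

How it is judged:
By the outcome, as a careful person would: the job done as asked, in the order asked, and still so for the second after the job is handed in, with the robot touching nothing.
It also fails if it takes over 56 s, if anything falls off the work surface, if the arm or the gripper's body presses on something with over 40 N, if the wrist force passes 120 N, or if a joint passes its speed limit or range.

## Robot

A 6-joint arm with a two-finger parallel gripper is mounted at the origin on the work surface; the furniture and walls round the work are solid. World frame = base frame: x ahead of the robot, y to its left, z up, the work surface at z = 0. Lengths are in m, angles in rad, forces in N, time in s.
With the tool pointing down it reaches from about 0.35 to 0.975 m from the base axis. Payload 4.9 kg.
Tool frame: the origin (TCP) lies at the very end of the fingers, on their centre line; the grasp point (between the pads) lies 19 mm behind it; z points along the fingers, y is the line along which they close (so a half turn about z gives the same grasp; the last joint's range is limited). The gripper opens to 85 mm and grips with 20 to 120 N. Pads are 22 mm wide; open, the fingers measure 114 mm over their backs; the gripper's body (76 mm by 85 mm) begins 54 mm behind the grasp point. The pads swing forward as they close: fully open they stand 13 mm farther back than shut.
Start: joints at [1.219, 0.053, 1.613, -0, 1.476, -0.119], TCP at [0.144, 0.608, 0.231] pointing down, gripper open.
Joint ranges: [-3.01, 3.01], [-1.01, 2.22], [0.06, 2.58], [-1.02, 4.17], [0.09, 2.62], [-3.14, 3.14]. Speed limits (rad/s): [2.57, 2.57, 3.14, 3.14, 3.14, 3.14].

## Interface

Orientations are given as a unit quaternion [w, x, y, z].
In Python, from plant import manip gives the robot as it stands.
- The arm moves only by the tool move_arm, never from a script. Its argument "plan" is a list that holds one entry, the list of rows, each a list of 7 numbers: the shift along the tool's x, y, z as a fraction of full scale, then the turn, a rotation vector about the tool's x, y, z as a fraction of full scale, then the closure, from 0 (fully open) to 1 (shut). In form: [[[dx, dy, dz, wx, wy, wz, fingers], ...]]. A call has exactly 10 rows; each row shifts and turns the commanded pose from where the row before left it, along the tool's axes as they then stand; what a row does not reach is not made up. Full scale, the value 1, is 0.12 m for a shift and 0.15 rad for a turn. A row lasts 1/8 s, in which the tool goes at most 62.5 mm and 10.7 degrees, less where a joint would pass 70% of its speed; a pose out of reach is approached as far as the arm can. A call with a number of a shift or a turn outside -1 to 1 is refused whole. A call with a gripper value outside its range is refused whole. The fingers move at their own pace and stop on an object; the grip force is fixed at half the most. Time passes only in rows, so rows that do not move let the fingers close, or fill a call up. It gives the time, the measured TCP pose, the force, the opening and the grip force at its end, in the units of the state.
- manip.state(): the state, without advancing time (a new reading comes with each control period).
- manip.grab_frame(name): name is "side" or "top"; returns a dict with "pixels" (384x512x3 uint8, blue, green, red), "depth" (384x512 float32, m along the optical axis (not along the pixel's ray), 0 where there is no reading), "vfov" (degrees; the focal length in pixels is half the picture's height over the tangent of half this angle, whatever the lens; pixels are square), "cx", "cy" (the principal point, pixels), "view" (4x4, takes a point from world to camera coordinates). Camera axes: x right, y down, z forward; pixel columns grow to the right and rows downward; lengths in m; the calibration is good to about 2 mm. A picture is of the moment at which its call begins.
- manip.job_done(): hands the job in; it is judged then, once.
The state is a dict: "time": time; "joint_pos": joint angles; "joint_vel": joint speeds; "joint_efforts": joint torques, N m; "tool_pos": TCP position; "tool_rot": TCP orientation; "contact_force": force on the tool from outside, world axes, zero at the start; "ft_torque": the same for the moment, N m; "gripper_width": opening from 0.0 (shut) to 1.0 (fully open); "grasp_force": force on a finger pad.
Only numpy, scipy, OpenCV 4.12 (cv2) and the standard library are available. Lean on these libraries where they do the work, as an engineer would, in place of code of your own. Each camera call takes 0.05 s, during which the arm holds its last target. There are 200 camera calls.

## Working session

There is one attempt and no reset: what is moved stays moved. The work goes in short steps, Python scripts to look and compute and a tool call to move; the robot and the scene stay as the last step left them, time stands still between calls to the robot, and variables do not carry over. Pictures are saved under pics/ and viewed, at most 10 in all, crops included, and the job is handed in when it is done.

Besides the shell and the picture viewer there is one more tool, called after "Request:" as a command line: name --argument value ..., lists and objects as JSON in quotes. move_arm: Moves the arm, as the interface text tells. Its arguments: {"type":"object","properties":{"plan":{"type":"array"}},"required":["plan"]}

```bash
mkdir -p pics
cat > h.py <<'E'
import numpy as np, cv2
from plant import manip
def grab(n):
    f=manip.grab_frame(n); np.savez(''+n+'.npz',**f); return f
def load(n): return dict(np.load(''+n+'.npz'))
def cloud(f):
    d=f['depth']; h,w=d.shape; fl=h/2/np.tan(np.radians(float(f['vfov']))/2)
    v,u=np.mgrid[:h,:w]
    P=np.stack([(u-f['cx'])*d/fl,(v-f['cy'])*d/fl,d],-1)
    V=f['view']; W=(P-V[:3,3])@V[:3,:3]; W[d==0]=np.nan; return W
E
python3 - <<'E'
from h import *
for n in('top','side'):
    f=grab(n); cv2.imwrite(f'pics/{n}0.png',f['pixels']); print(n,f['vfov'],f['cx'],f['cy'],f['view'].round(3).tolist())
s=manip.state(); print(s)
E
```

```text
top 53.880631956528646 252.46317066890262 196.6818024534839 [[-0.067, -0.998, 0.004, -0.213], [-0.975, 0.065, -0.213, 0.506], [0.212, -0.018, -0.977, 0.829], [0.0, 0.0, 0.0, 1.0]]
side 54.14231559245742 257.9652043902114 191.6687782134266 [[0.863, -0.505, -0.016, -0.545], [-0.269, -0.433, -0.86, 0.085], [0.428, 0.747, -0.509, 0.877], [0.0, 0.0, 0.0, 1.0]]
{'time': 0.1, 'joint_pos': array([ 1.21900350e+00,  5.33080797e-02,  1.61418196e+00,  6.53940958e-06,
        1.47597654e+00, -1.19042134e-01]), 'joint_vel': array([ 0.00053589,  0.00010299, -0.00202902, -0.00123854, -0.00016149,
       -0.00097713]), 'joint_efforts': array([ 3.20753797e-04, -3.94903314e+01, -3.71362174e+01, -9.17040097e-05,
        3.91276975e-03,  1.16482397e-05]), 'tool_pos': array([0.14398574, 0.60760498, 0.23016016]), 'tool_rot': array([-2.21710776e-04,  1.16113099e-01,  9.93235556e-01, -9.10360353e-04]), 'contact_force': array([-0.18488494,  0.09710604, -0.57104717]), 'ft_torque': array([0.00405303, 0.02540028, 0.00416278]), 'grasp_force': 0.0, 'gripper_width': 1.000461464333894}
```

View pics/top0.png

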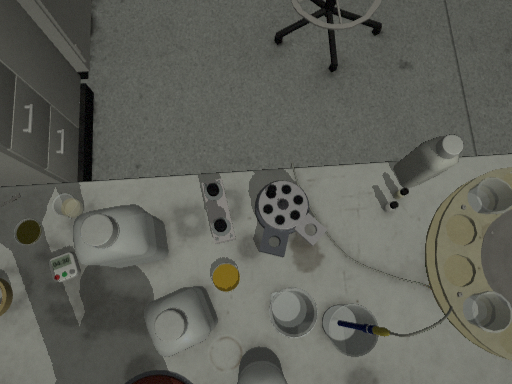

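View pics/side0.png

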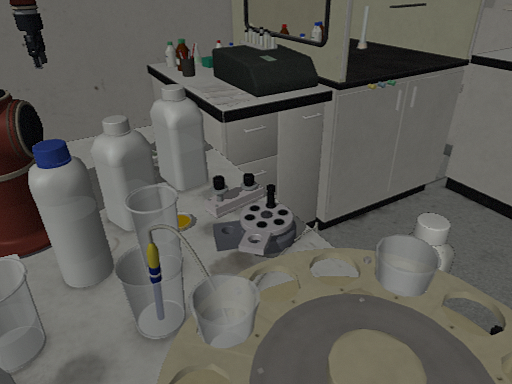

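Run:
```python
from h import *
f=load('top'); g=load('side')
a=cv2.resize(f['pixels'][165:265,190:330],None,fx=5.6,fy=5.6,interpolation=cv2.INTER_CUBIC)
cv2.imwrite('pics/topc.png',cv2.convertScaleAbs(a,alpha=1.3))
b=cv2.resize(g['pixels'][165:265,190:330],None,fx=5.6,fy=5.6,interpolation=cv2.INTER_CUBIC)
cv2.imwrite('pics/sidec.png',b)
W=cloud(f)
np.set_printoptions(precision=3,suppress=True)
for u,v in [(213,190),(220,226),(217,208),(283,205),(275,252),(311,230),(262,240),(250,230),(240,210),(285,188),(300,210)]:
    print((u,v),W[v,u])
# height classes
for lo,hi in((.045,.062),(.023,.036),(.085,.115),(.06,.075)):
    m=(W[...,2]>lo)&(W[...,2]<hi); m[:165]=0;m[265:]=0;m[:,:190]=0;m[:,330:]=0
    print(lo,hi,m.sum(),np.median(W[m],0));
```

```text
(213, 190) [ 0.51  -0.156  0.067]
(220, 226) [ 0.422 -0.169  0.091]
(217, 208) [ 0.475 -0.16   0.03 ]
(283, 205) [ 0.465 -0.315  0.064]
(275, 252) [ 0.361 -0.29   0.03 ]
(311, 230) [ 0.411 -0.384 -0.002]
(262, 240) [ 0.391 -0.262  0.029]
(250, 230) [ 0.42  -0.235  0.001]
(240, 210) [ 0.472 -0.214 -0.001]
(285, 188) [ 0.507 -0.324  0.056]
(300, 210) [ 0.453 -0.355  0.052]
0.045 0.062 2258 [ 0.454 -0.328  0.055]
0.023 0.036 1540 [ 0.429 -0.252  0.03 ]
0.085 0.115 195 [ 0.431 -0.176  0.093]
0.06 0.075 340 [ 0.465 -0.166  0.065]
```

View pics/topc.png

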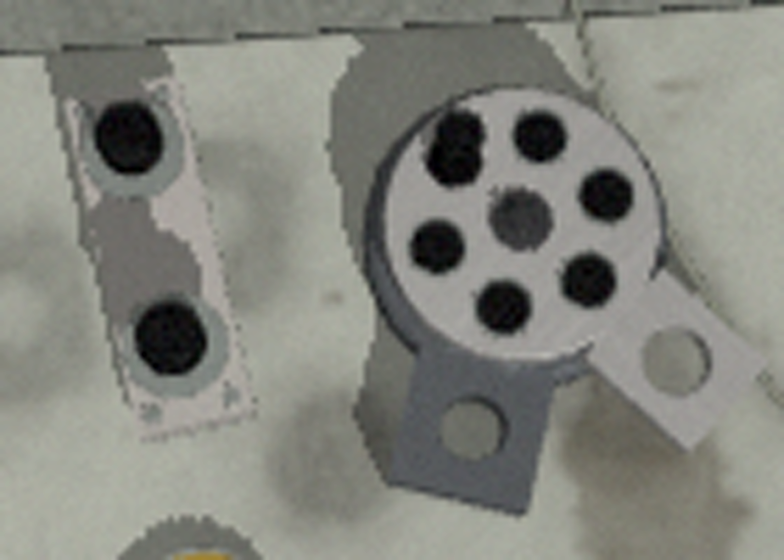

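View pics/sidec.png

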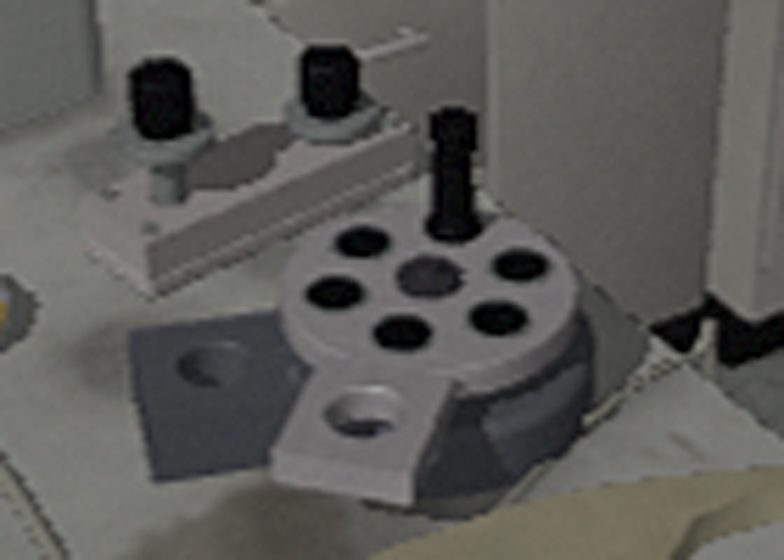

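```bash
cat >> h.py <<'E'
np.set_printoptions(precision=4,suppress=True)
def ray(f,u,v,z):
    h=f['depth'].shape[0]; fl=h/2/np.tan(np.radians(float(f['vfov']))/2); V=f['view']; R=V[:3,:3]; C=-R.T@V[:3,3]
    d=R.T@np.array([(u-f['cx'])/fl,(v-f['cy'])/fl,1]); return C+d*(z-C[2])/d[2]
def crop(f,x,y,z,s=5.6,u0=190,v0=165): return ray(f,(x+.5)/s-.5+u0,(y+.5)/s-.5+v0,z)
E
python3 - <<'E'
from h import *
f=load('top');g=load('side')
T={'lug':(677,360,.054),'foot':(475,428,.030),'ctr':(521,218,.054),'ctr64':(521,218,.064),'disc':(524,223,.054),'posttop':(461,130,.106),'long':(170,338,.092),'short':(129,137,.068)}
S={'lug':(368,409,.054),'foot':(213,365,.030),'ctr':(430,279,.054),'ctr64':(430,279,.064),'posttop':(454,118,.106),'long':(160,72,.092),'short':(329,57,.068)}
P={k:crop(f,*v) for k,v in T.items()};Q={k:crop(g,*v) for k,v in S.items()}
for k in P: print(k,P[k],Q.get(k))
for k in('lug','foot'): 
    for D in (P,Q):
        d=D[k]-D['ctr64']; print(k,np.hypot(*d[:2]),np.degrees(np.arctan2(d[1],d[0])))
print(np.hypot(*(P['long']-P['short'])[:2]))
W=cloud(f)
m=(W[...,2]>.084)&(W[...,2]<.096); m[:165]=0;m[265:]=0;m[:,:190]=0;m[:,240:]=0
print('long top',W[m].min(0),W[m].max(0),W[m].mean(0))
m=(W[...,2]>.095)&(W[...,2]<.115); m[:165]=0;m[265:]=0;m[:,:250]=0;m[:,330:]=0
print('post top',W[m].min(0),W[m].max(0),W[m].mean(0))
m=(W[...,2]>.05)&(W[...,2]<.058); m[:165]=0;m[265:]=0;m[:,:245]=0;m[:,330:]=0
x=W[m]; D=x[np.hypot(*(x-P['ctr'])[:,:2].T)<.07]
(c,r)=cv2.minEnclosingCircle(D[:,:2].astype(np.float32)); print('disc',c,r,len(D))
E
```

```text
lug [ 0.4067 -0.3741  0.054 ] [ 0.4074 -0.3742  0.054 ]
foot [ 0.3867 -0.2907  0.03  ] [ 0.3855 -0.292   0.03  ]
ctr [ 0.4703 -0.3152  0.054 ] [ 0.4687 -0.3159  0.054 ]
ctr64 [ 0.4684 -0.3142  0.064 ] [ 0.461  -0.3285  0.064 ]
disc [ 0.4681 -0.3162  0.054 ] None
posttop [ 0.4972 -0.2894  0.106 ] [ 0.4948 -0.2915  0.106 ]
long [ 0.4242 -0.1695  0.092 ] [ 0.4239 -0.1725  0.092 ]
short [ 0.5124 -0.155   0.068 ] [ 0.5118 -0.1588  0.068 ]
lug 0.08598906492585902 -135.79521436462127
lug 0.07046524918684516 -139.60288767861607
foot 0.08494413953033396 163.94844179400602
foot 0.08389796594235 154.16960024033037
0.08938030075597792
long top [ 0.413  -0.1827  0.0852] [ 0.4381 -0.1562  0.0951] [ 0.4251 -0.1693  0.0918]
post top [ 0.4871 -0.2986  0.096 ] [ 0.5056 -0.2804  0.1093] [ 0.4959 -0.289   0.1064]
disc (0.46507567167282104, -0.31945931911468506) 0.06325782090425491 1733
```

```bash
cat >> h.py <<'E'
def rel(target,yt=None):
    """shift (tool axes, units of .12 m) and turn (units of .15 rad) to TCP target; yt = wanted world angle (deg) of tool y"""
    from scipy.spatial.transform import Rotation as Ro
    s=manip.state(); R=Ro.from_quat(s['tool_rot'][[1,2,3,0]]).as_matrix()
    y=np.degrees(np.arctan2(R[1,1],R[0,1]))
    print('t',s['time'],'tcp',s['tool_pos'],'yang',y,'tilt z',R[:,2],'units',R.T@(np.array(target)-s['tool_pos'])/.12, 'turn', None if yt is None else np.radians(((y-yt+180)%360)-180)/.15)
E
python3 - <<'E'
from h import *
f=load('top');g=load('side')
for n,W in(('top',cloud(f)),('side',cloud(g))):
    x=W[np.isfinite(W[...,2])]; 
    for x0 in np.arange(.1,.8,.1):
        print(n,round(x0,1),[ (lambda q: round(float(q[:,2].max()),2) if len(q) else None)(x[(x[:,0]>=x0)&(x[:,0]<x0+.1)&(x[:,1]>=y0)&(x[:,1]<y0+.1)]) for y0 in np.arange(-.5,.7,.1)])
W=cloud(f).reshape(-1,3)
for z in(.06,.12):
  q=W[(W[:,2]>z)&(W[:,0]>.3)&(W[:,0]<.6)&(W[:,1]>-.15)&(W[:,1]<.15)]; print(z,q.min(0),q.max(0))
rel([.48,.25,.32],-47)
E
```

```text
top 0.1 [0.24, 0.17, 0.24, 0.23, 0.22, 0.01, 0.01, 0.01, 0.01, None, None, None]
top 0.2 [0.17, 0.17, 0.17, 0.25, 0.25, 0.0, 0.01, 0.01, 0.03, None, None, None]
top 0.3 [0.06, 0.06, 0.03, 0.03, 0.23, 0.27, 0.02, 0.02, 0.03, None, None, None]
top 0.4 [0.06, 0.07, 0.11, 0.1, 0.23, 0.27, 0.21, 0.06, 0.02, None, None, None]
top 0.5 [0.0, 0.06, 0.11, 0.07, 0.01, 0.01, 0.06, 0.06, 0.01, None, None, None]
top 0.6 [None, None, None, None, None, None, None, None, None, None, None, None]
top 0.7 [None, None, None, None, None, None, None, None, None, None, -0.23, -0.33]
side 0.1 [0.24, 0.17, 0.28, 0.21, 0.25, 0.0, 0.0, 0.0, 0.0, 0.0, 0.44, 0.43]
side 0.2 [0.13, 0.17, 0.17, 0.25, 0.25, None, None, None, 0.0, 0.0, 0.0, None]
side 0.3 [0.05, 0.06, 0.03, 0.03, 0.23, 0.26, 0.02, 0.02, 0.0, 0.0, 0.0, None]
side 0.4 [0.05, 0.06, 0.11, 0.09, 0.23, 0.26, None, None, 0.0, 0.0, 0.0, None]
side 0.5 [0.0, 0.06, 0.11, 0.07, 0.0, 0.0, 0.0, 0.0, None, None, None, None]
side 0.6 [None, None, None, None, None, None, None, None, None, None, None, None]
side 0.7 [None, None, None, None, None, None, None, None, None, None, 0.01, 0.01]
0.06 [ 0.3517 -0.1498  0.0602] [0.5247 0.1024 0.2666]
0.12 [ 0.3517 -0.0369  0.12  ] [0.4618 0.1024 0.2666]
t 0.1 tcp [0.144  0.6076 0.2302] yang 76.66434426833854 tilt z [-0.0007 -0.0018 -1.    ] units [-3.4118 -2.2552 -0.7453] turn 14.388999832015237
```

Request:
move_arm --plan '[[[-0.34,-0.22,-0.2,0,0,0,0],[-0.34,-0.22,-0.2,0,0,0,0],[-0.34,-0.22,-0.2,0,0,0,0],[-0.34,-0.22,-0.2,0,0,0,0],[-0.34,-0.22,-0.1,0,0,0,0],[-0.34,-0.22,0,0,0,0,0],[-0.34,-0.22,0,0,0,0,0],[-0.34,-0.22,0,0,0,0,0],[-0.34,-0.22,0,0,0,0,0],[-0.34,-0.22,0,0,0,0,0]]]'

```text
time: 1.35
tool_pos: [0.481, 0.2557, 0.3387]
tool_rot: [-0.0, 0.116, 0.993, -0.0]
contact_force: [1.4, -0.1, -0.5]
gripper_width: 0.997
grasp_force: 0.0
```

```bash
cat >> h.py <<'E'
def plan(target,yt,n):
    """n equal rows, straight line with even turn about the vertical"""
    s=manip.state(); w,x,y,z=s['tool_rot']; from scipy.spatial.transform import Rotation as Ro
    R=Ro.from_quat([x,y,z,w]).as_matrix(); a=np.degrees(np.arctan2(R[1,1],R[0,1])); da=(yt-a+180)%360-180
    D=(np.array(target)-s['tool_pos'])/n/.12
    print('t',s['time'],'tcp',s['tool_pos'],'yang',a,'da',da,'F',s['contact_force'],'j6',s['joint_pos'][5],'w',s['gripper_width'])
    for i in range(n):
        b=np.radians(a+da*i/n); yv=np.array([np.cos(b),np.sin(b),0]); zv=np.array([0,0,-1]); xv=np.cross(yv,zv)
        print([round(float(v),2) for v in (xv@D,yv@D,-D[2],0,0,-np.radians(da)/n/.15)])
E
python3 - <<'E'
from h import *
plan([.497,-.29,.34],-10,10)
E
```

```text
t 1.35 tcp [0.481  0.2557 0.3387] yang 76.65750487016508 da -86.65750487016508 F [ 1.3973 -0.0935 -0.5004] j6 -0.9859175859034583 w 0.9968007044914726
[-0.12, -0.44, -0.0, 0.0, 0.0, 1.01]
[-0.18, -0.42, -0.0, 0.0, 0.0, 1.01]
[-0.24, -0.38, -0.0, 0.0, 0.0, 1.01]
[-0.3, -0.34, -0.0, 0.0, 0.0, 1.01]
[-0.35, -0.29, -0.0, 0.0, 0.0, 1.01]
[-0.39, -0.24, -0.0, 0.0, 0.0, 1.01]
[-0.42, -0.18, -0.0, 0.0, 0.0, 1.01]
[-0.44, -0.11, -0.0, 0.0, 0.0, 1.01]
[-0.45, -0.04, -0.0, 0.0, 0.0, 1.01]
[-0.45, 0.02, -0.0, 0.0, 0.0, 1.01]
```

Request:
move_arm --plan '[[[-0.12,-0.44,0,0,0,1,0],[-0.18,-0.42,0,0,0,1,0],[-0.24,-0.38,0,0,0,1,0],[-0.3,-0.34,0,0,0,1,0],[-0.35,-0.29,0,0,0,1,0],[-0.39,-0.24,0,0,0,1,0],[-0.42,-0.18,0,0,0,1,0],[-0.44,-0.11,0,0,0,1,0],[-0.45,-0.04,0,0,0,1,0],[-0.45,0.02,0,0,0,1,0]]]'

```text
time: 2.6
tool_pos: [0.4999, -0.2891, 0.3387]
tool_rot: [-0.0, 0.764, 0.646, 0.0]
contact_force: [0.5, 0.7, -0.4]
gripper_width: 1.002
grasp_force: 0.0
```

Run:
```python
from h import *
plan([.4965,-.29,.16],-47,6)
```

```text
t 2.6 tcp [ 0.4999 -0.2891  0.3387] yang -9.58239727515839 da -37.4176027248416 F [ 0.5386  0.6724 -0.432 ] j6 -0.48609392846826105 w 1.0018272978512697
[-0.0, -0.0, 0.25, 0.0, 0.0, 0.73]
[-0.0, -0.0, 0.25, 0.0, 0.0, 0.73]
[-0.0, -0.0, 0.25, 0.0, 0.0, 0.73]
[-0.0, -0.0, 0.25, 0.0, 0.0, 0.73]
[-0.0, -0.0, 0.25, 0.0, 0.0, 0.73]
[-0.0, -0.0, 0.25, 0.0, 0.0, 0.73]
```

Request:
move_arm --plan '[[[0,0,0.25,0,0,0.73,0],[0,0,0.25,0,0,0.73,0],[0,0,0.25,0,0,0.73,0],[0,0,0.25,0,0,0.73,0],[0,0,0.25,0,0,0.73,0],[-0.02,-0.01,0.25,0,0,0.73,0],[0,0,0.22,0,0,0,0],[0,0,0.22,0,0,0,0],[0,0,0.18,0,0,0,0],[0,0,0.07,0,0,0,0]]]'

```text
time: 3.85
tool_pos: [0.4966, -0.2876, 0.0743]
tool_rot: [-0.002, 0.93, 0.367, -0.001]
contact_force: [0.6, -0.0, -0.1]
gripper_width: 0.999
grasp_force: 0.0
```

Request:
move_arm --plan '[[[0,0,0,0,0,0,0.5],[0,0,0,0,0,0,0.7],[0,0,0,0,0,0,1],[0,0,0,0,0,0,1],[0,0,0,0,0,0,1],[0,0,0,0,0,0,1],[0,0,0,0,0,0,1],[0,0,0,0,0,0,1],[0,0,0,0,0,0,1],[0,0,0,0,0,0,1]]]'

```text
time: 5.1
tool_pos: [0.4981, -0.2885, 0.0776]
tool_rot: [0.0, 0.93, 0.367, 0.0]
contact_force: [-1.5, 2.7, 5.3]
gripper_width: 0.2
grasp_force: 58.6
```

Run:
```python
from h import *
s=manip.state(); print(s['grasp_force'],s['ft_torque'])
plan([.5057,-.3265,.073],-106.5,1)
c=np.array([.4692,-.3158]);p=s['tool_pos'][:2]; d=p-c; print(np.hypot(*d),np.degrees(np.arctan2(d[1],d[0])))
```

```text
58.56525989566606 [ 0.4098  0.316  -0.1387]
t 5.1 tcp [ 0.4981 -0.2885  0.0776] yang -46.935786235727115 da -59.56421376427289 F [-1.4597  2.7289  5.2891] j6 0.16466079273236153 w 0.20048919127332004
[-0.17, 0.27, 0.04, 0.0, 0.0, 6.93]
0.039780480058029276 43.400967801073975
```

Request:
move_arm --plan '[[[-0.0017,0.033,0,0,0,0.69,1],[-0.0017,0.033,0,0,0,0.69,1],[-0.0017,0.033,0,0,0,0.69,1],[-0.0017,0.033,0,0,0,0.69,1],[-0.0017,0.033,0,0,0,0.69,1],[-0.0017,0.033,0,0,0,0.69,1],[-0.0017,0.033,0,0,0,0.69,1],[-0.0017,0.033,0,0,0,0.69,1],[-0.0017,0.033,0,0,0,0.69,1],[-0.0017,0.033,0,0,0,0.69,1]]]'

```text
time: 6.35
tool_pos: [0.5054, -0.327, 0.0775]
tool_rot: [0.002, 0.99, -0.142, -0.001]
contact_force: [-7.8, -2.3, 7.2]
gripper_width: 0.199
grasp_force: 58.7
```

Run:
```python
from h import *
s=manip.state(); print(s['grasp_force'],s['ft_torque'])
plan([.5057,-.3265,.073],-106.5,1)
c=np.array([.4692,-.3158]);p=s['tool_pos'][:2]; d=p-c; print(np.hypot(*d),np.degrees(np.arctan2(d[1],d[0])))
f=grab('top'); a=cv2.resize(f['pixels'][165:265,190:330],None,fx=5.6,fy=5.6,interpolation=cv2.INTER_CUBIC)
cv2.imwrite('pics/topc2.png',a)
```

```text
58.734066176984925 [-0.2415  1.1123  0.2143]
t 6.35 tcp [ 0.5054 -0.327   0.0775] yang -106.36578442408488 da -0.1342155759151069 F [-7.7677 -2.2947  7.2245] j6 1.1620110354193653 w 0.19869122536182804
[0.0, -0.0, 0.04, 0.0, 0.0, 0.02]
0.037946192044309233 -17.214068000428316
```

View pics/topc2.png

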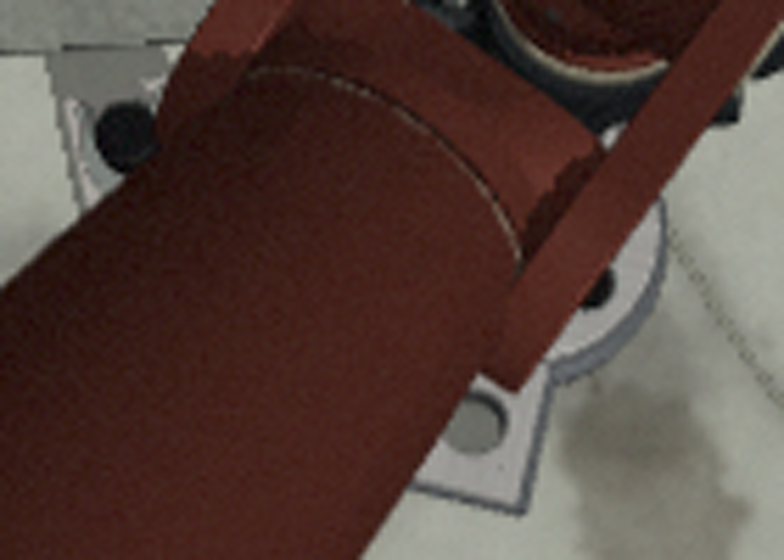

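Request:
move_arm --plan '[[[0,0,0,0,0,0,0.6],[0,0,0,0,0,0,0.3],[0,0,0,0,0,0,0],[0,0,0,0,0,0,0],[0,0,0,0,0,0,0],[0,0,-0.2,0,0,0,0],[0,0,-0.3,0,0,0,0],[0,0,-0.3,0,0,0,0],[0,0,-0.3,0,0,0,0],[0,0,-0.2,0,0,0,0]]]'

```text
time: 7.65
tool_pos: [0.5071, -0.3257, 0.2349]
tool_rot: [0.001, 0.99, -0.141, 0.001]
contact_force: [-0.1, -0.4, 0.9]
gripper_width: 0.996
grasp_force: 0.0
```

Run:
```python
from h import *
plan([.4243,-.170,.16],-80.7,8)
```

```text
t 7.65 tcp [ 0.5071 -0.3257  0.2349] yang -106.22000204043933 da 25.520002040439323 F [-0.1112 -0.4412  0.9155] j6 1.1595243341819077 w 0.9956854749894413
[-0.13, -0.13, 0.08, 0.0, 0.0, -0.37]
[-0.12, -0.14, 0.08, 0.0, 0.0, -0.37]
[-0.11, -0.15, 0.08, 0.0, 0.0, -0.37]
[-0.1, -0.15, 0.08, 0.0, 0.0, -0.37]
[-0.1, -0.16, 0.08, 0.0, 0.0, -0.37]
[-0.09, -0.16, 0.08, 0.0, 0.0, -0.37]
[-0.08, -0.17, 0.08, 0.0, 0.0, -0.37]
[-0.07, -0.17, 0.08, 0.0, 0.0, -0.37]
```

Request:
move_arm --plan '[[[-0.13,-0.13,0.08,0,0,-0.37,0],[-0.12,-0.14,0.08,0,0,-0.37,0],[-0.11,-0.15,0.08,0,0,-0.37,0],[-0.1,-0.15,0.08,0,0,-0.37,0],[-0.1,-0.16,0.08,0,0,-0.37,0],[-0.09,-0.16,0.08,0,0,-0.37,0],[-0.08,-0.17,0.08,0,0,-0.37,0],[-0.07,-0.17,0.08,0,0,-0.37,0],[0,0,0,0,0,0,0],[0,0,0,0,0,0,0]]]'

```text
time: 8.9
tool_pos: [0.4239, -0.1692, 0.1564]
tool_rot: [0.001, 0.997, 0.08, 0.001]
contact_force: [0.1, 0.1, 0.4]
gripper_width: 0.999
grasp_force: 0.0
```

Run:
```python
from h import *
plan([.4243,-.170,.067],-80.7,1)
f=grab('side'); a=cv2.resize(f['pixels'][125:265,180:340],None,fx=4,fy=4,interpolation=cv2.INTER_CUBIC)
cv2.imwrite('pics/sidec2.png',a)
```

```text
t 8.9 tcp [ 0.4239 -0.1692  0.1564] yang -80.81872702161031 da 0.11872702161031157 F [0.1366 0.1385 0.4007] j6 0.8677096891092675 w 0.9991516559577402
[0.0, 0.01, 0.74, 0.0, 0.0, -0.01]
```

View pics/sidec2.png

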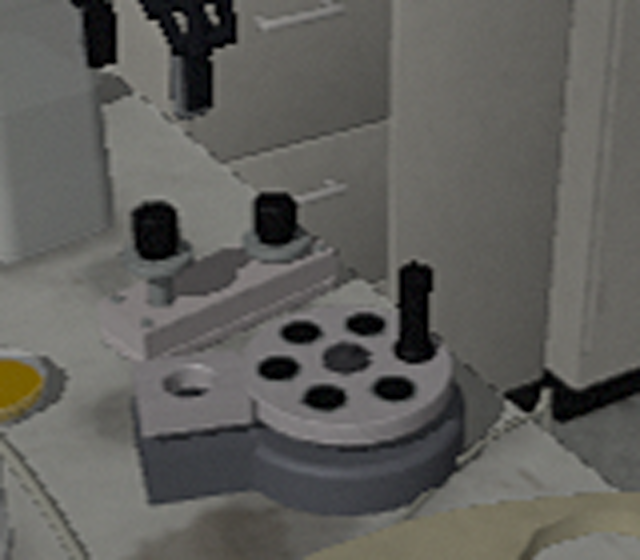

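Request:
move_arm --plan '[[[0,0.01,0.2,0,0,0,0],[0,0,0.2,0,0,0,0],[0,0,0.2,0,0,0,0],[0,0,0.14,0,0,0,0],[0,0,0,0,0,0,0],[0,0,0,0,0,0,0.3],[0,0,0,0,0,0,0.6],[0,0,0,0,0,0,1],[0,0,0,0,0,0,1],[0,0,0,0,0,0,1]]]'

```text
time: 10.2
tool_pos: [0.4242, -0.1701, 0.0679]
tool_rot: [0.0, 0.997, 0.08, 0.001]
contact_force: [-0.4, 1.3, 5.7]
gripper_width: 0.301
grasp_force: 59.0
```

Request:
move_arm --plan '[[[0,0,0,0,0,0,1],[0,0,0,0,0,0,1],[0,0,0,0,0,0,1],[0,0,-0.08,0,0,0,1],[0,0,-0.08,0,0,0,1],[0,0,-0.1,0,0,0,1],[0,0,-0.2,0,0,0,1],[0,0,-0.2,0,0,0,1],[0,0,0,0,0,0,1],[0,0,0,0,0,0,1]]]'

```text
time: 11.45
tool_pos: [0.4232, -0.1696, 0.1454]
tool_rot: [-0.0, 0.997, 0.08, -0.0]
contact_force: [0.1, -0.1, -2.3]
gripper_width: 0.305
grasp_force: 59.2
```

Run:
```python
from h import *
g=load('side')
for x,y in((187,381),): print('lug',crop(g,x,y,.054,4,180,125))
plan([.3865,-.291,.134],-80.7,8)
f=grab('side'); print(manip.state()['grasp_force'])
a=cv2.resize(f['pixels'][125:265,180:340],None,fx=4,fy=4,interpolation=cv2.INTER_CUBIC)
cv2.imwrite('pics/sidec3.png',a)
```

```text
lug [ 0.3856 -0.2889  0.054 ]
t 11.45 tcp [ 0.4232 -0.1696  0.1454] yang -80.78874192665847 da 0.08874192665848568 F [ 0.098  -0.1041 -2.3118] j6 0.8653371268867213 w 0.30524528539662615
[-0.06, 0.12, 0.01, 0.0, 0.0, -0.0]
[-0.06, 0.12, 0.01, 0.0, 0.0, -0.0]
[-0.06, 0.12, 0.01, 0.0, 0.0, -0.0]
[-0.06, 0.12, 0.01, 0.0, 0.0, -0.0]
[-0.06, 0.12, 0.01, 0.0, 0.0, -0.0]
[-0.06, 0.12, 0.01, 0.0, 0.0, -0.0]
[-0.06, 0.12, 0.01, 0.0, 0.0, -0.0]
[-0.06, 0.12, 0.01, 0.0, 0.0, -0.0]
59.18508175062016
```

View pics/sidec3.png

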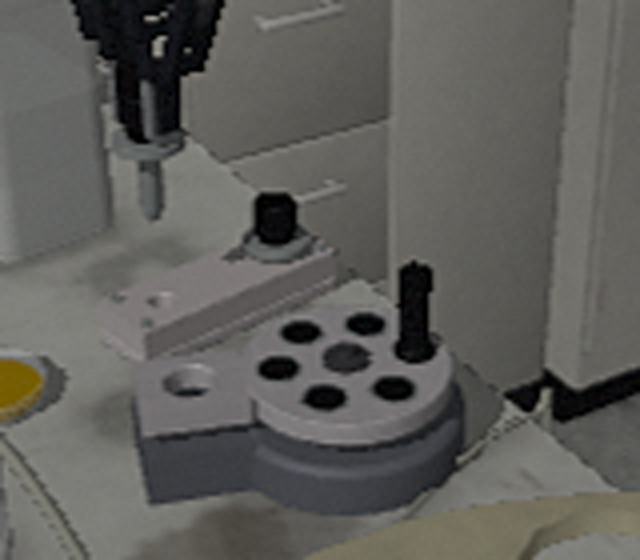

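Request:
move_arm --plan '[[[-0.04,0.08,0,0,0,0,1],[-0.06,0.12,0,0,0,0,1],[-0.06,0.12,0,0,0,0,1],[-0.06,0.12,0,0,0,0,1],[-0.06,0.12,0,0,0,0,1],[-0.06,0.12,0,0,0,0,1],[-0.06,0.12,0,0,0,0,1],[-0.06,0.11,0,0,0,0,1],[-0.01,0.04,0,0,0,0,1],[0,0,0,0,0,0,1]]]'

```text
time: 12.75
tool_pos: [0.3861, -0.2916, 0.1461]
tool_rot: [-0.0, 0.997, 0.08, 0.0]
contact_force: [0.1, -0.1, -1.0]
gripper_width: 0.303
grasp_force: 59.2
```

Run:
```python
from h import *
plan([.386,-.2905,.064],-80.7,1)
f=grab('side')
a=cv2.resize(f['pixels'][145:265,190:310],None,fx=5,fy=5,interpolation=cv2.INTER_CUBIC)
cv2.imwrite('pics/sidec4.png',a)
```

```text
t 12.75 tcp [ 0.3861 -0.2916  0.1461] yang -80.81562592551275 da 0.1156259255127452 F [ 0.0906 -0.0654 -1.0448] j6 0.6095305523083782 w 0.30278217466367363
[0.0, -0.01, 0.68, 0.0, 0.0, -0.01]
```

View pics/sidec4.png

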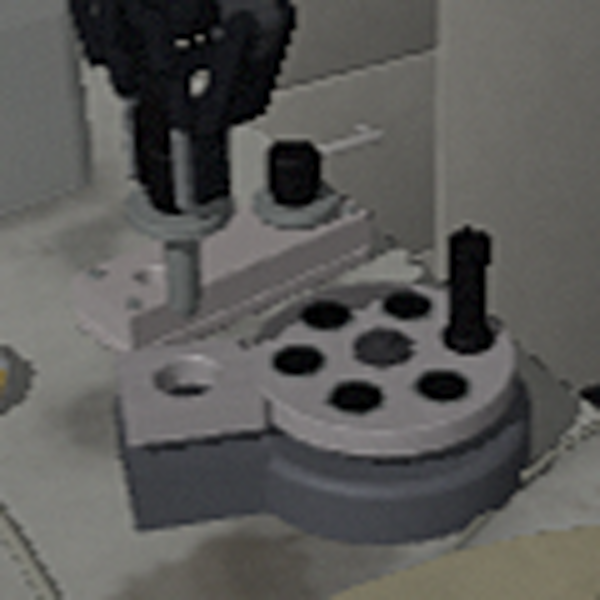

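Request:
move_arm --plan '[[[0,-0.005,0.08,0,0,0,1],[0,0,0.08,0,0,0,1],[0,0,0.08,0,0,0,1],[0,0,0.08,0,0,0,1],[0,0,0.08,0,0,0,1],[0,0,0.08,0,0,0,1],[0,0,0.08,0,0,0,1],[0,0,0.08,0,0,0,1],[0,0,0.02,0,0,0,1],[0,0,0,0,0,0,1]]]'

```text
time: 14.05
tool_pos: [0.3861, -0.2908, 0.0668]
tool_rot: [-0.0, 0.997, 0.08, -0.0]
contact_force: [-0.0, 0.1, -0.5]
gripper_width: 0.304
grasp_force: 59.2
```

Request:
move_arm --plan '[[[0,0,0.006,0,0,0,1],[0,0,0.006,0,0,0,1],[0,0,0.006,0,0,0,1],[0,0,0.004,0,0,0,1],[0,0,0,0,0,0,1],[0,0,0,0,0,0,1],[0,0,0,0,0,0,1],[0,0,0,0,0,0,1],[0,0,0,0,0,0,1],[0,0,0,0,0,0,1]]]'

```text
time: 15.3
tool_pos: [0.3861, -0.2908, 0.0643]
tool_rot: [0.0, 0.997, 0.08, 0.0]
contact_force: [0.6, 0.2, 0.5]
gripper_width: 0.303
grasp_force: 59.3
```

Request:
move_arm --plan '[[[0,0,0.004,0,0,0,1],[0,0,0.004,0,0,0,1],[0,0,0.004,0,0,0,1],[0,0,0,0,0,0,1],[0,0,0,0,0,0,1],[0,0,0,0,0,0,1],[0,0,0,0,0,0,1],[0,0,0,0,0,0,1],[0,0,0,0,0,0,1],[0,0,0,0,0,0,1]]]'

```text
time: 16.55
tool_pos: [0.3864, -0.2917, 0.0642]
tool_rot: [0.001, 0.997, 0.08, 0.0]
contact_force: [-2.7, 0.7, 6.5]
gripper_width: 0.307
grasp_force: 59.9
```

Contact at the expected height: the collar is on the lug. Release and rise.

Request:
move_arm --plan '[[[0,0,0,0,0,0,0.6],[0,0,0,0,0,0,0.3],[0,0,0,0,0,0,0],[0,0,0,0,0,0,0],[0,0,0,0,0,0,0],[0,0,0,0,0,0,0],[0,0,-0.2,0,0,0,0],[0,0,-0.3,0,0,0,0],[0,0,-0.3,0,0,0,0],[0,0,-0.2,0,0,0,0]]]'

```text
time: 17.8
tool_pos: [0.3865, -0.2913, 0.185]
tool_rot: [0.001, 0.997, 0.08, 0.001]
contact_force: [-0.3, 0.1, -0.8]
gripper_width: 1.004
grasp_force: 0.0
```

Run:
```python
from h import *
f=grab('side')
a=cv2.resize(f['pixels'][145:265,190:310],None,fx=5,fy=5,interpolation=cv2.INTER_CUBIC)
cv2.imwrite('pics/sidec5.png',a); s=manip.state(); print(s['tool_pos'],s['gripper_width'],s['contact_force'])
W=cloud(f).reshape(-1,3); k=W[np.hypot(W[:,0]-.386,W[:,1]+.291)<.012]; k=k[k[:,2]<.12]; print('knob top',np.percentile(k[:,2],[50,90,98]))
```

```text
[ 0.3877 -0.2925  0.1883] 0.9979789054822149 [ 1.5569 -1.7017  2.3946]
knob top [0.087  0.088  0.0883]
```

View pics/sidec5.png

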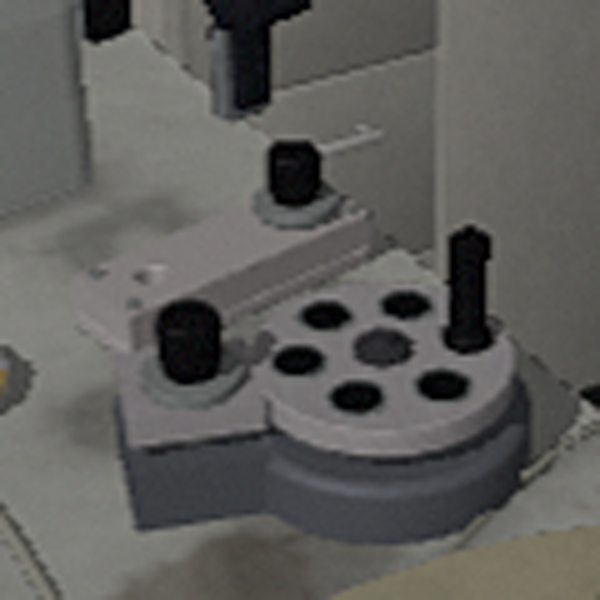

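The long pin's collar (crop 195,380) lies flat on the lug, and its knob top measures 88 mm, as it should when fully home. The short pin is still in its stand and the gripper is clear.

```bash
python3 -c "
from plant import manip
print(manip.job_done())"
```

```text
the job is handed in; nothing more can be done
None
```

The turntable is locked: the rotor's hole is over the foot's hole, the long pin is fully down with its collar on the lug, the short pin is still in its stand, and the job was handed in at about 18 s with the gripper clear.

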